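Sweep the cucumber slices off the board into the prep tray

ROBOT

A 7-joint arm with a two-finger parallel gripper is mounted at the origin on the work surface. World frame = base frame: x ahead of the robot, y to its left, z up, the work surface at z = 0. Lengths are in m, angles in rad, forces in N, time in s.
With the tool pointing down it reaches from about 0.425 to 0.925 m from the base axis. Payload 6.8 kg.
Tool frame: the origin (TCP) lies on the centre line of the jaws, within the pads' length; the fingertips stand 17 mm ahead of it and the grasp point (between the pads) lies 2 mm behind it; z points along the fingers, x is the direction in which the jaws open and shut, and the axes are right-handed (so a half turn about z gives the same grasp; the last joint's range is limited). The gripper opens to 85 mm and grips with 20 to 120 N. Pads are 22 mm wide; open, the fingers measure 114 mm over their backs; the gripper's body (76 mm by 85 mm) begins 54 mm behind the grasp point. The pads swing forward as they close: fully open they stand 13 mm farther back than shut.
Start: joints at [-1.21, 0.477, 0.022, 1.555, -0.011, 1.109, -0.083], TCP at [0.305, 0.602, 0.248] pointing down, gripper open.
Joint ranges: [-2.96, 2.96], [-0.34, 2.1], [-1.41, 1.46], [0.24, 2.44], [-1.37, 4.51], [0.17, 1.92], [-2.96, 2.96]. Speed limits (rad/s): [2.39, 2.39, 3.14, 3.14, 3.14, 3.14, 3.14].

INTERFACE

Orientations are given as a unit quaternion [w, x, y, z].
In Python, from station import status, read_camera, camera_model, bot gives the robot as it stands.
- The arm moves only by the tool arm_command, never from a script. Its argument "series" is a list of rows, each a list of 3 entries, a list of its own where there are three numbers: the finger opening in mm, from 0 to 85.4, then the shift along the tool's x, y, z in mm, then the turn about the tool's z in rad. In form: [[gripper, [dx, dy, dz], roll], ...]. A call has 1 to 8 rows; each row is the pose to reach, as a shift and turn from the pose commanded when the call began, along the tool's axes at that moment; what a row does not reach only later rows make up. A row lasts 1/8 s, in which the tool goes at most 62.5 mm and 10.7 degrees, less where a joint would pass 70% of its speed; a pose out of reach is approached as far as the arm can. A call with a gripper value outside its range is refused whole. The fingers move at their own pace and stop on an object; "squeeze" is the grip in N (left out, the last holds). Time passes only in rows, so rows that repeat a pose let the fingers close. It gives the time, the measured TCP pose, the force and the opening at its end, in the units of the state.
- status.get_obs(): the state, without advancing time (a new reading comes with each control period).
- read_camera(name): name is "scene" or "top" or "wrist"; returns the picture (480x640x3 uint8, blue, green, red); there is no depth.
- camera_model(name): a dict with "fov_y" (degrees; the focal length in pixels is half the picture's height over the tangent of half this angle, whatever the lens; pixels are square), "cx", "cy" (the principal point, pixels), "R" (3x3) and "t" (3): a world point X has camera coordinates R X + t. Camera axes: x right, y down, z forward; pixel columns grow to the right and rows downward; lengths in m; the calibration is good to about 2 mm. A picture is of the moment at which its call begins: read the wrist's pose just before it. camera_model takes no time and is no camera call; for the wrist camera it gives the pose at the moment of the call.
- bot.hand_in(): hands the job in, once; it reports no verdict.
The state is a dict: "t": time; "q": joint angles; "joint_vel": joint speeds; "joint_torque": joint torques, N m; "eef_pos": TCP position; "tool_rot": TCP orientation; "contact_force": force on the tool from outside, world axes, zero at the start; "torque": the same for the moment, N m; "gripper_width": opening from 0.0 (shut) to 1.0 (fully open).
Only numpy, scipy, OpenCV 4.12 (cv2) and the standard library are available. Lean on these libraries where they do the work, as an engineer would, in place of code of your own. Each camera call takes 0.05 s, during which the arm holds its last target.

TASK

Using the fingers as a scraper, sweep all four cucumber slices across the chopping board and off its end into the steel tray that is pulled out there, not into the scraps box at the other end. Only push them along the board: do not pick them up, pinch them or press on them. Leave the uncut cucumber end standing where it is on the board, and do not disturb the knife, the jars or the jar lids.

Things in the scene. Friction and masses are not known exactly. Their poses are not given: they have to be found in the camera images.
- board: Raised wooden chopping board on a frame, fixed to the worktop: 270 mm along its x, 360 mm along its y, flat top 70 mm above the worktop. Origin at the centre of its underside on the worktop; z up. The frame is open at both ends (+y and -y), where a tray or box stands half pulled out from under the board. No raised edges: the slices slide on the top with ordinary friction and drop off its ends.
- tray: Empty stainless-steel prep tray under one end of the board (+y or -y end, it changes), fixed. Outside 220 mm along its x, 200 mm along its y, 42 mm high, walls 3 mm; rim 28 mm below the board's top. About 120 to 140 mm of it stands out beyond the board's end, the rest is under the board, so there is no gap between. Origin at the centre of its underside, on the worktop; axes parallel to the board's.
- scraps_box: Grey plastic scraps box holding peelings and cucumber tips, under the other end of the board, fixed. 160 mm along x, 200 mm along y, 42 mm high, stands out by about 120 to 140 mm. Origin at the centre of its underside. Not for the slices.
- slice_1: Loose cucumber slice, one of four alike, a flat disc 44 mm across and 14 mm thick, about 21 g, lying flat on the board with pale face and dark green skin. Origin at the centre of its underside; z is the disc's axis. The slices and the uncut end lie in two rows along the board, at least 80 mm apart, centre to centre.
- slice_2: Loose cucumber slice, one of four alike, a flat disc 44 mm across and 14 mm thick, about 21 g, lying flat on the board with pale face and dark green skin. Origin at the centre of its underside; z is the disc's axis. The slices and the uncut end lie in two rows along the board, at least 80 mm apart, centre to centre.
- slice_3: Loose cucumber slice, one of four alike, a flat disc 44 mm across and 14 mm thick, about 21 g, lying flat on the board with pale face and dark green skin. Origin at the centre of its underside; z is the disc's axis. The slices and the uncut end lie in two rows along the board, at least 80 mm apart, centre to centre.
- slice_4: Loose cucumber slice, one of four alike, a flat disc 44 mm across and 14 mm thick, about 21 g, lying flat on the board with pale face and dark green skin. Origin at the centre of its underside; z is the disc's axis. The slices and the uncut end lie in two rows along the board, at least 80 mm apart, centre to centre.
- cucumber_end: The uncut end of the cucumber, standing on its cut face on the board among the slices (its place changes): 44 mm across, 60 mm tall with a rounded dark green top, about 80 g, loose. Origin at the centre of its underside, z up. To be left standing.
- knife: Chef's knife lying on its side on the board along the edge farthest from the robot (board +x side): 320 mm long, blade 40 mm wide and 3 mm thick, 8 to 11 mm above the board, handle 26 mm wide and 18 mm thick, loose. Origin near the heel of the blade; its own x runs from handle to tip, nearly along the board's y, and the cutting edge faces the robot, 21 mm from the origin. To be left alone.
- jar_1: Open empty glass jar, 84 mm across, 120 mm tall, standing on the worktop beyond the board. Origin at the centre of its underside. To be left alone.
- jar_2: Open empty glass jar, 84 mm across, 120 mm tall, standing on the worktop beyond the board. Origin at the centre of its underside. To be left alone.
- jar_3: Open empty glass jar, 84 mm across, 120 mm tall, standing on the worktop beyond the board. Origin at the centre of its underside. To be left alone.
- lid_1: Plain metal jar lid, 72 mm across, 12 mm high, lying on the worktop beyond the board. Origin at the centre of its underside. To be left alone.
- lid_2: Plain metal jar lid, 72 mm across, 12 mm high, lying on the worktop beyond the board. Origin at the centre of its underside. To be left alone.
Not all that is in view belongs to the job. What is shaped like the slice_4 but turquoise is not meant.

How it is judged:
By the outcome, as a careful person would: the job done as asked, in the order asked, and still so for the second after the job is handed in, with the robot touching nothing.
It also fails if it takes over 69 s, if anything falls off the work surface, if the arm or the gripper's body presses on something with over 40 N, if the wrist force passes 120 N, or if a joint passes its speed limit or range.

## Working session

There is one attempt and no reset: what is moved stays moved. The work goes in short steps, Python scripts to look and compute and a tool call to move; the robot and the scene stay as the last step left them, time stands still between calls to the robot, and variables do not carry over. Pictures are saved under pics/ and viewed, and the job is handed in when it is done.

Besides the shell and the picture viewer there is one more tool, called as name([rows], argument=value, ...), one row to a line, values as JSON. arm_command: Moves the arm, as the interface text tells. Its arguments: {"type":"object","properties":{"series":{"type":"array"},"squeeze":{"type":"number"}},"required":["series"]}

```bash
mkdir -p pics; ls; python3 - <<'E'
from station import status, read_camera, camera_model, bot
import cv2,numpy as np
o=status.get_obs()
for k in o: print(k,np.round(o[k],3))
for n in("top","scene"):
    cv2.imwrite(f"pics/{n}0.png",read_camera(n))
    m=camera_model(n);print(n,m["fov_y"],m["cx"],m["cy"],{k:v for k,v in m.items() if k not in("R","t","fov_y","cx","cy")});print(np.round(m["R"],3),np.round(m["t"],3))
E
```

```text
pics
t 0.0
q [-1.21   0.478  0.022  1.556 -0.012  1.109 -0.083]
joint_vel [ 0.     0.     0.    -0.001  0.    -0.    -0.   ]
joint_torque [ 1.0000e-03 -5.9647e+01  1.6080e+00 -2.8119e+01  1.3000e-02  9.0000e-03
 -0.0000e+00]
eef_pos [0.305 0.602 0.247]
tool_rot [ 0.001  0.852  0.524 -0.001]
contact_force [-0.074 -0.259  0.212]
torque [-0.056  0.016  0.024]
gripper_width 1.001
top 45.025561824869705 311.6288635765439 241.577812401959 {}
[[-0.019 -1.    -0.019]
 [-0.994  0.021 -0.106]
 [ 0.106  0.017 -0.994]] [0.124 0.622 1.115]
scene 57.558188007673714 312.0011260237852 243.89078498336292 {}
[[-0.122  0.992 -0.023]
 [ 0.576  0.051 -0.816]
 [-0.809 -0.113 -0.577]] [-0.042 -0.276  1.429]
```

View pics/top0.png

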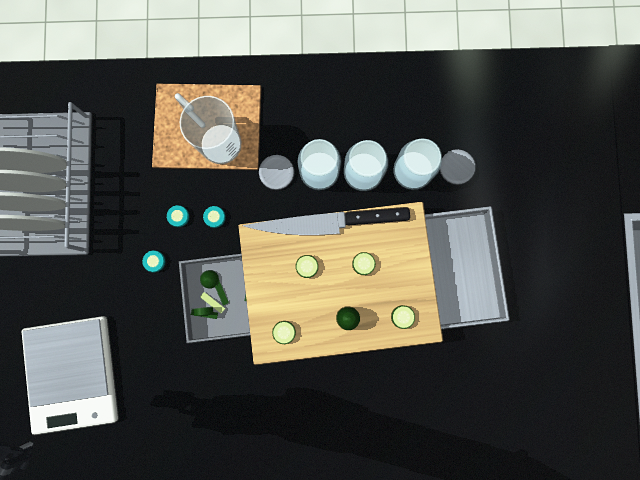

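View pics/scene0.png

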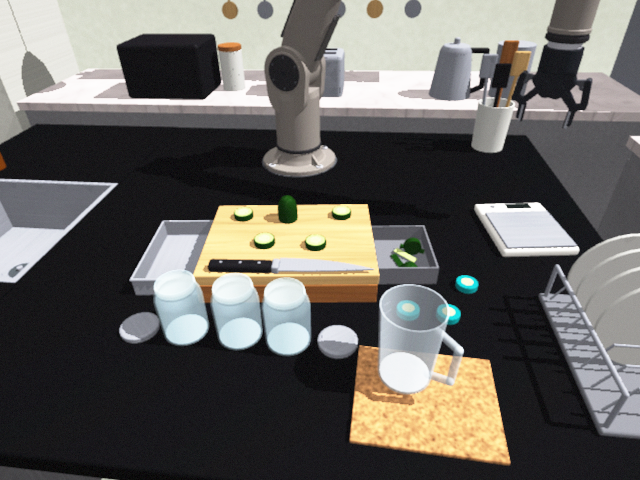

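The tray is at the right of the top view (world -y) and the scraps box at the left. There are pale slices at about (307,266), (364,264), (403,317) and (284,332), with the cucumber end at (348,318) between the last two. The knife lies at the far edge.

```bash
cat > h.py <<'E'
from station import status, read_camera, camera_model, bot
import cv2,numpy as np
def ray(m,uv,z):
    f=240/np.tan(np.radians(m["fov_y"])/2)
    R=np.array(m["R"]);t=np.array(m["t"])
    d=R.T@np.array([(uv[0]-m["cx"])/f,(uv[1]-m["cy"])/f,1]);c=-R.T@t
    return c+d*(z-c[2])/d[2]
def proj(m,X):
    f=240/np.tan(np.radians(m["fov_y"])/2)
    c=np.array(m["R"])@X+m["t"];return np.array([m["cx"]+f*c[0]/c[2],m["cy"]+f*c[1]/c[2]])
def blobs(im,lo,hi,amin):
    h=cv2.cvtColor(im,cv2.COLOR_BGR2HSV);k=cv2.inRange(h,lo,hi)
    n,l,s,c=cv2.connectedComponentsWithStats(k)
    return [(c[i].round(1),s[i]) for i in range(1,n) if s[i][4]>=amin]
E
python3 - <<'E'
from h import *
im=cv2.imread("pics/top0.png");m=camera_model("top")
for p in [(307,266),(364,264),(348,318),(330,290),(348,310),(303,256)]: print(p,cv2.cvtColor(im,cv2.COLOR_BGR2HSV)[p[1],p[0]])
for c,s in blobs(im,(28,40,150),(50,200,255),80): print("slice",c,s,ray(m,c,.084).round(4))
for c,s in blobs(im,(35,100,5),(80,255,110),60): print("green",c,s,ray(m,c,.11).round(4))
B=[ray(m,p,.07) for p in[(239,225),(422,203),(442,341),(254,364)]]
for b in B: print("board",b.round(4))
for p in [(492,208),(508,320)]: print("tray",ray(m,p,.042).round(4))
print("tcp",B[0]-B[1],B[0]-B[3])
cr=cv2.resize(im[195:370,170:520],None,fx=2.2,fy=2.2,interpolation=cv2.INTER_CUBIC);cv2.imwrite("pics/topc.png",cr)
im=cv2.imread("pics/scene0.png");m=camera_model("scene")
for c,s in blobs(im,(28,40,150),(50,200,255),50): print("slice scene",c,s,ray(m,c,.084).round(4))
E
```

```text
(307, 266) [ 36  55 243]
(364, 264) [ 36  57 242]
(348, 318) [ 57 146  89]
(330, 290) [ 21 105 231]
(348, 310) [ 53 191  48]
(303, 256) [ 47 110 155]
slice [176.6 215.2] [172 210  11  11  92] [0.675  0.3686 0.084 ]
slice [213.2 216. ] [208 211  11  11  91] [0.6719 0.2982 0.084 ]
slice [363.6 263. ] [353 253  22  21 346] [0.5761 0.0136 0.084 ]
slice [152.4 260.8] [147 256  12  11  93] [0.5884 0.4142 0.084 ]
slice [306.3 265.9] [295 256  23  21 347] [0.5728 0.1219 0.084 ]
slice [211.5 301.5] [201 292  24  21 165] [0.5093 0.3016 0.084 ]
slice [403.1 316.7] [393 306  21  22 353] [ 0.4743 -0.0571  0.084 ]
slice [283.3 332.2] [272 322  23  21 353] [0.4497 0.167  0.084 ]
green [213.1 283.8] [200 271  28  34 378] [0.5415 0.2936 0.11  ]
green [204.6 312.5] [191 307  27  12 204] [0.4893 0.3093 0.11  ]
green [347.9 318. ] [337 307  23  23 420] [0.4745 0.0469 0.11  ]
board [0.6554 0.2509 0.07  ]
board [ 0.6907 -0.103   0.07  ]
board [ 0.4274 -0.1303  0.07  ]
board [0.3908 0.224  0.07  ]
tray [ 0.6824 -0.245   0.042 ]
tray [ 0.4633 -0.2644  0.042 ]
tcp [-0.03523691  0.35391035  0.        ] [0.26462397 0.02686993 0.        ]
slice scene [242.8 211.5] [234 207  19  10  98] [ 0.4747 -0.0579  0.084 ]
slice scene [341.2 210.1] [332 206  19   9  94] [0.4497 0.1665 0.084 ]
slice scene [263.6 238. ] [254 233  20  11 120] [0.5762 0.0128 0.084 ]
slice scene [315.3 239.8] [305 234  21  12 128] [0.5732 0.1213 0.084 ]
slice scene [405.3 254.8] [394 248  23  15 131] [0.6088 0.3026 0.084 ]
```

View pics/topc.png

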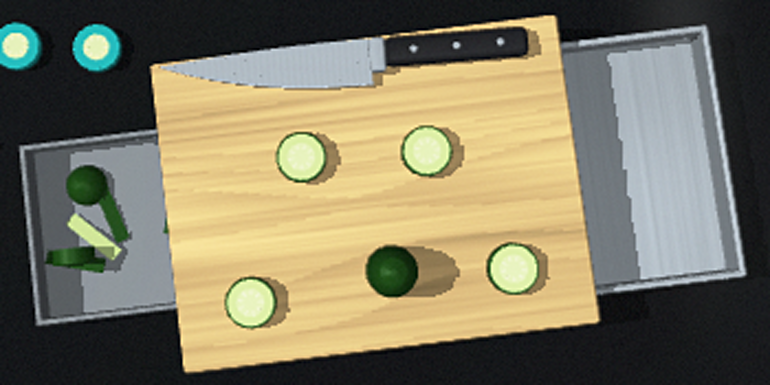

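```bash
cat >> h.py <<'E'
TH=np.radians(5.83);C0=np.array([.5411,.0604]);UX=np.array([np.cos(TH),np.sin(TH)]);UY=np.array([-np.sin(TH),np.cos(TH)])
def tob(p): d=np.array(p)[:2]-C0;return np.array([d@UX,d@UY])
def fromb(b): return C0+b[0]*UX+b[1]*UY
from scipy.spatial.transform import Rotation as Ro
def goto(bx,by,z):
    o=status.get_obs();q=np.array(o["tool_rot"]);R=Ro.from_quat(q[[1,2,3,0]]).as_matrix()
    T=np.append(fromb((bx,by)),z);d=R.T@(T-o["eef_pos"])
    a=np.arctan2(R[1,0],R[0,0]);print("shift mm",(d*1e3).round(1),"roll",round(a-TH,4),"tcp board",tob(o["eef_pos"]).round(4),"z",o["eef_pos"][2].round(4),"t",o["t"],"F",np.round(o["contact_force"],1),"g",o["gripper_width"])
E
python3 - <<'E'
from h import *
m=camera_model("top")
for n,u in dict(A=(363.6,263),B=(306.3,265.9),C=(403.1,316.7),D=(283.3,332.2)).items(): print(n,tob(ray(m,u,.084)).round(4))
for u in [(293,235),(340,234),(345,226),(409,220)]: print("knife",tob(ray(m,u,.08)).round(4))
print("E top",tob(ray(m,(347.9,318),.105)).round(4))
im=cv2.imread("pics/scene0.png");ms=camera_model("scene")
for c,s in blobs(im,(35,100,5),(80,255,110),60): print("green",c,s,tob(ray(ms,c,.1)).round(4))
for c in[(288,222),(288,196)]:print(tob(ray(ms,c,.07)),tob(ray(ms,c,.125)))
for u in [(492,208),(508,320)]: print("tray",tob(ray(m,u,.042)).round(4))
goto(.03,0.0,.2)
E
```

```text
A [ 0.0301 -0.0501]
B [0.0378 0.0579]
C [-0.0784 -0.1101]
D [-0.0801  0.1154]
knife [0.0997 0.0762]
knife [ 0.0907 -0.013 ]
knife [ 0.1048 -0.0244]
knife [ 0.1012 -0.1468]
E top [-0.0678 -0.0068]
green [287.1 208.9] [278 195  19  28 457] [-0.0608 -0.0069]
green [243.8 217.5] [235 213  18   8  72] [-0.026  -0.0991]
green [340.5 216.3] [332 212  18   8  73] [-0.0273  0.1112]
green [412.1 246. ] [400 238  24  16 240] [0.0849 0.2467]
green [264.2 245. ] [254 240  21   9  88] [ 0.0779 -0.043 ]
green [315.  246.8] [305 241  21  10  91] [0.0853 0.0577]
green [402.1 261.7] [391 254  26  13 123] [0.1347 0.2201]
[-0.05348832 -0.00605022] [0.03323    0.00263793]
[-0.17410613 -0.01391952] [-0.07484659 -0.00441316]
tray [ 0.1096 -0.3182]
tray [-0.1104 -0.3152]
shift mm [-359.9  480.6   48.1] roll 1.0003 tcp board [-0.1801  0.5625] z 0.2474 t 0.1 F [-0.5 -0.1 -0.6] g 1.0011372559282077
```

arm_command([
  [24,[-36,48,0],0.125],
  [24,[-72,96,0],0.25],
  [24,[-108,144,0],0.375],
  [24,[-144,192,0],0.5],
  [24,[-180,240,0],0.625],
  [24,[-216,288,0],0.75],
  [24,[-252,336,0],0.875],
  [24,[-288,384,0],1.0],
])

```text
t: 1.1
eef_pos: [0.5178, 0.1699, 0.2482]
tool_rot: [-0.0, 0.999, 0.049, -0.0]
contact_force: [1.4, -0.0, -0.8]
gripper_width: 0.283
```

```bash
python3 - <<'E'
from h import *
goto(.03,0.0,.14)
E
```

```text
shift mm [ 42.5 111.2 108.2] roll -0.0036 tcp board [-0.0121  0.1113] z 0.2482 t 1.1 F [ 1.4 -0.  -0.8] g 0.2825349353404894
```

arm_command([
  [24,[14,37,0],0],
  [24,[28,74,0],0],
  [24,[42,111,0],0],
  [24,[42,111,30],0],
  [24,[42,111,60],0],
  [24,[42,111,90],0],
  [24,[42,111,108],0],
  [24,[42,111,108],0],
])

```text
t: 2.1
eef_pos: [0.5696, 0.0655, 0.1391]
tool_rot: [0.0, 0.999, 0.051, -0.001]
contact_force: [1.4, 0.7, 0.6]
gripper_width: 0.279
```

```bash
python3 - <<'E'
from h import *
goto(.03,0.0,.1)
for n in("scene","wrist"): cv2.imwrite(f"pics/{n}1.png",read_camera(n))
im=cv2.imread("pics/scene1.png")
cv2.imwrite("pics/scene1c.png",cv2.resize(im[120:300,180:440],None,fx=3,fy=3,interpolation=cv2.INTER_CUBIC))
E
```

```text
shift mm [ 1.2  2.2 39.1] roll 0.0003 tcp board [0.0289 0.0022] z 0.1391 t 2.1 F [1.4 0.7 0.6] g 0.2793705846662164
```

View pics/scene1c.png

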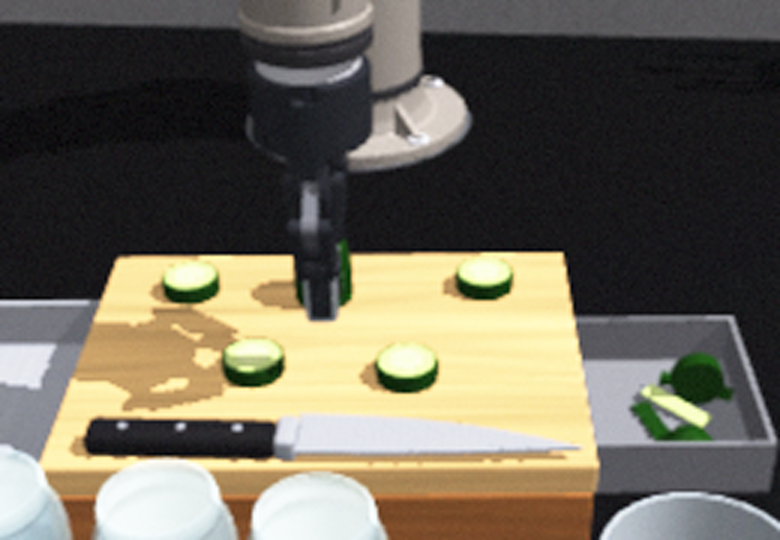

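View pics/wrist1.png

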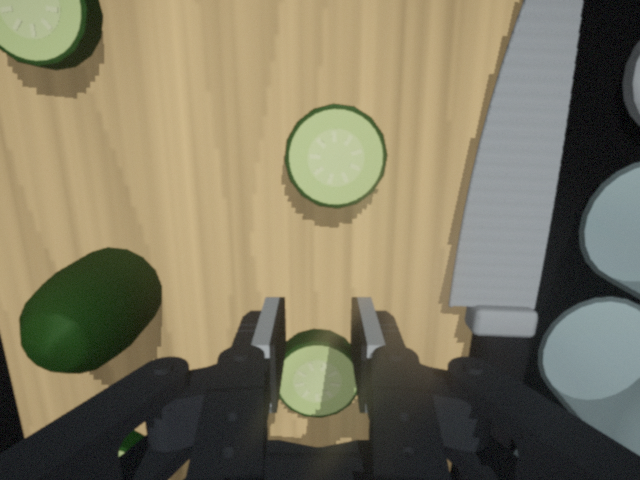

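In the scene crop the front finger's tip is at (322,318), between A and B and clear of both. In the wrist view the fingers look level with the slice row. Next I'll work out the fingertip height.

```bash
python3 - <<'E'
from h import *
ms=camera_model("scene")
for bx in(.041,.055):
  for z in(.11,.115,.12,.125,.13): print(bx,z,(proj(ms,np.append(fromb((bx,.002)),z))).round(1))
E
```

```text
0.041 0.11 [287.8 230.3]
0.041 0.115 [287.7 228.2]
0.041 0.12 [287.6 226.2]
0.041 0.125 [287.4 224.1]
0.041 0.13 [287.3 222. ]
0.055 0.11 [287.4 234.1]
0.055 0.115 [287.2 232.1]
0.055 0.12 [287.1 230. ]
0.055 0.125 [287.  227.9]
0.055 0.13 [286.8 225.8]
```

arm_command([
  [24,[1,1,15],0],
  [24,[1,1,30],0],
  [24,[1,1,38],0],
  [24,[1,1,43],0],
  [24,[1,1,45],0],
  [24,[1,1,45],0],
])

```text
t: 2.95
eef_pos: [0.5717, 0.0647, 0.0954]
tool_rot: [-0.0, 0.999, 0.051, 0.0]
contact_force: [-0.1, 0.5, 0.7]
gripper_width: 0.28
```

```bash
python3 - <<'E'
from h import *
goto(.03,-.1,.09)
for n in("scene",): cv2.imwrite(f"pics/{n}2.png",read_camera(n))
im=cv2.imread("pics/scene2.png")
cv2.imwrite("pics/scene2c.png",cv2.resize(im[180:290,210:370],None,fx=5,fy=5,interpolation=cv2.INTER_CUBIC))
E
```

```text
shift mm [ -0.9 101.2   5.4] roll 0.0002 tcp board [0.0309 0.0012] z 0.0954 t 2.95 F [-0.1  0.5  0.7] g 0.27985210738927185
```

View pics/scene2c.png

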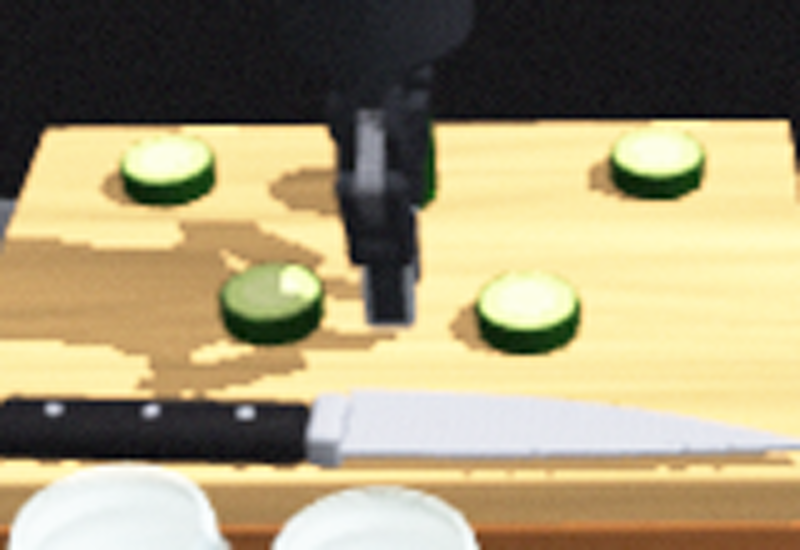

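arm_command([
  [24,[-1,0,2],0],
  [24,[-1,0,4],0],
  [24,[-1,0,4],0],
])

```text
t: 3.38
eef_pos: [0.5705, 0.0646, 0.0911]
tool_rot: [0.0, 0.999, 0.051, -0.0]
contact_force: [-0.5, -1.3, 0.3]
gripper_width: 0.276
```

```bash
python3 - <<'E'
from h import *
goto(.03,-.1,.09)
for n in("scene",): cv2.imwrite(f"pics/{n}3.png",read_camera(n))
im=cv2.imread("pics/scene3.png")
cv2.imwrite("pics/scene3c.png",cv2.resize(im[220:265,250:330],None,fx=10,fy=10,interpolation=cv2.INTER_CUBIC))
E
```

```text
shift mm [  0.3 101.2   1.1] roll 0.0002 tcp board [0.0296 0.0012] z 0.0911 t 3.375 F [-0.5 -1.3  0.3] g 0.27598222581085835
```

View pics/scene3c.png

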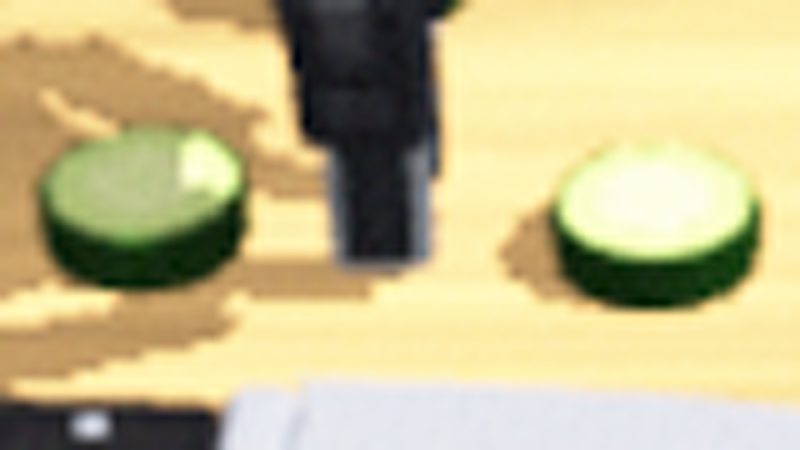

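arm_command([
  [24,[0,8,1],0],
  [24,[0,16,1],0],
  [24,[0,26,1],0],
  [24,[0,38,1],0],
  [24,[0,50,1],0],
  [24,[0,62,1],0],
  [24,[0,74,1],0],
  [24,[0,86,1],0],
])

```text
t: 4.42
eef_pos: [0.5794, -0.0217, 0.0903]
tool_rot: [-0.0, 0.999, 0.051, -0.0]
contact_force: [-0.1, -0.5, 1.1]
gripper_width: 0.278
```

```bash
python3 - <<'E'
from h import *
goto(.03,-.195,.09)
for n in("scene",): cv2.imwrite(f"pics/{n}4.png",read_camera(n))
im=cv2.imread("pics/scene4.png")
cv2.imwrite("pics/scene4c.png",cv2.resize(im[180:300,130:390],None,fx=3,fy=3,interpolation=cv2.INTER_CUBIC))
E
```

```text
shift mm [  0.2 109.4   0.3] roll 0.0002 tcp board [ 0.0298 -0.0856] z 0.0903 t 4.425 F [-0.1 -0.5  1.1] g 0.2775194844608076
```

View pics/scene4c.png

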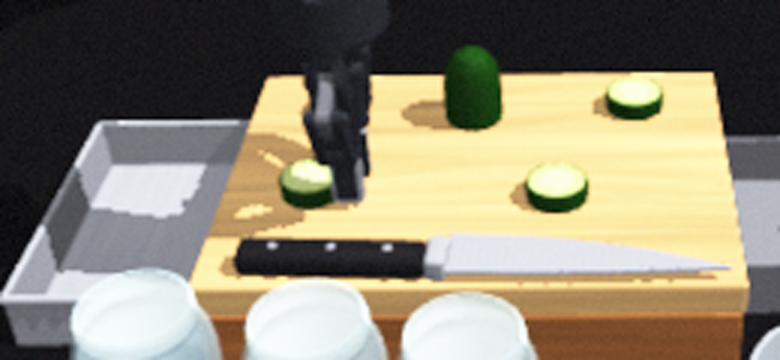

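Slice A sits in the cradle ahead of the fingers and is sliding. I'll carry on over the end.

arm_command([
  [24,[0,14,0],0],
  [24,[0,28,0],0],
  [24,[0,42,0],0],
  [24,[0,56,0],0],
  [24,[0,70,0],0],
  [24,[0,84,0],0],
  [24,[0,98,0],0],
  [24,[0,110,0],0],
])

```text
t: 5.48
eef_pos: [0.5906, -0.1314, 0.0903]
tool_rot: [0.0, 0.999, 0.051, 0.0]
contact_force: [-0.1, -0.2, -0.4]
gripper_width: 0.283
```

arm_command([
  [24,[0,0,0],0],
  [24,[0,0,-30],0],
  [24,[0,0,-60],0],
])

```text
t: 5.85
eef_pos: [0.5903, -0.1295, 0.1506]
tool_rot: [-0.0, 0.999, 0.051, -0.001]
contact_force: [1.1, 1.4, 0.5]
gripper_width: 0.283
```

```bash
python3 - <<'E'
from h import *
goto(.0378,.107,.15)
for n in("top",): cv2.imwrite(f"pics/{n}5.png",read_camera(n))
im=cv2.imread("pics/top5.png")
cv2.imwrite("pics/top5c.png",cv2.resize(im[195:370,170:520],None,fx=2.2,fy=2.2,interpolation=cv2.INTER_CUBIC))
E
```

```text
shift mm [   8.5 -300.9    0.8] roll 0.0011 tcp board [ 0.0296 -0.1939] z 0.1506 t 5.85 F [1.1 1.4 0.5] g 0.28285790754608864
```

View pics/top5c.png

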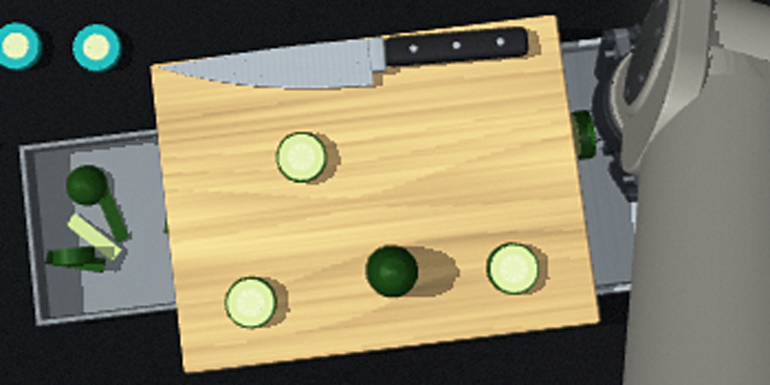

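Slice A has left the board and shows in the tray as a dark edge at (583,135). Next is B.

arm_command([
  [24,[2,-40,0],0],
  [24,[4,-80,0],0],
  [24,[6,-130,0],0],
  [24,[8,-180,0],0],
  [24,[8,-230,0],0],
  [24,[8,-270,0],0],
  [24,[8,-290,0],0],
  [24,[8,-301,0],0],
])

```text
t: 6.9
eef_pos: [0.5677, 0.1705, 0.1502]
tool_rot: [0.0, 0.999, 0.051, -0.0]
contact_force: [0.2, 0.1, 0.5]
gripper_width: 0.278
```

```bash
python3 - <<'E'
from h import *
goto(.0378,.107,.09)
for n in("top",): cv2.imwrite(f"pics/{n}6.png",read_camera(n))
im=cv2.imread("pics/top6.png")
cv2.imwrite("pics/top6c.png",cv2.resize(im[195:370,170:520],None,fx=2.2,fy=2.2,interpolation=cv2.INTER_CUBIC))
E
```

```text
shift mm [ 0.2 -0.2 60.2] roll 0.0011 tcp board [0.0376 0.1068] z 0.1502 t 6.9 F [0.2 0.1 0.5] g 0.2783675469861515
```

View pics/top6c.png

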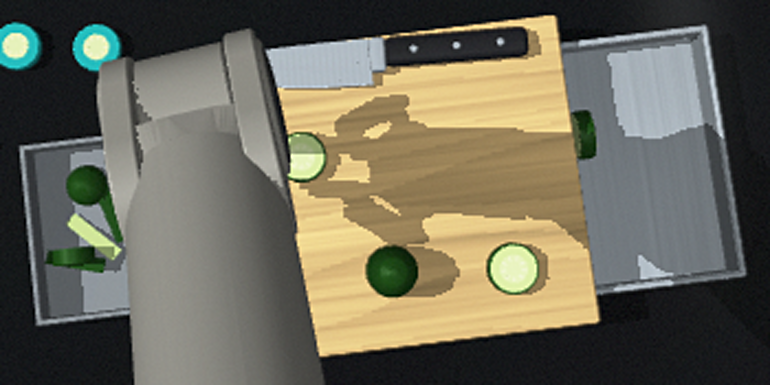

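Slice A is standing on its edge in the tray at (583,135). I'll steer B a bit towards the tray's centre so it doesn't land on A.

arm_command([
  [24,[0,0,25],0],
  [24,[0,0,45],0],
  [24,[0,0,56],0],
  [24,[0,0,60],0],
  [24,[0,8,60],0],
  [24,[0,18,60],0],
  [24,[0,28,60],0],
  [24,[0,40,60],0],
])

```text
t: 7.95
eef_pos: [0.5722, 0.1293, 0.0907]
tool_rot: [-0.0, 0.999, 0.051, 0.0]
contact_force: [1.2, 0.1, 0.3]
gripper_width: 0.282
```

arm_command([
  [24,[-3,14,0],0],
  [24,[-6,28,0],0],
  [24,[-9,42,0],0],
  [24,[-12,56,0],0],
  [24,[-15,70,0],0],
  [24,[-18,84,0],0],
  [24,[-21,98,0],0],
  [24,[-24,112,0],0],
])

```text
t: 8.95
eef_pos: [0.5594, 0.0153, 0.0903]
tool_rot: [-0.0, 0.999, 0.051, 0.0]
contact_force: [-0.4, 0.7, 0.7]
gripper_width: 0.28
```

```bash
python3 - <<'E'
from h import *
goto(-.015,-.195,.09)
for n in("scene",): cv2.imwrite(f"pics/{n}7.png",read_camera(n))
im=cv2.imread("pics/scene7.png")
cv2.imwrite("pics/scene7c.png",cv2.resize(im[180:300,130:390],None,fx=3,fy=3,interpolation=cv2.INTER_CUBIC))
E
```

```text
shift mm [-28.6 148.3   0.3] roll 0.0003 tcp board [ 0.0136 -0.0467] z 0.0903 t 8.95 F [-0.4  0.7  0.7] g 0.2804724117579919
```

View pics/scene7c.png

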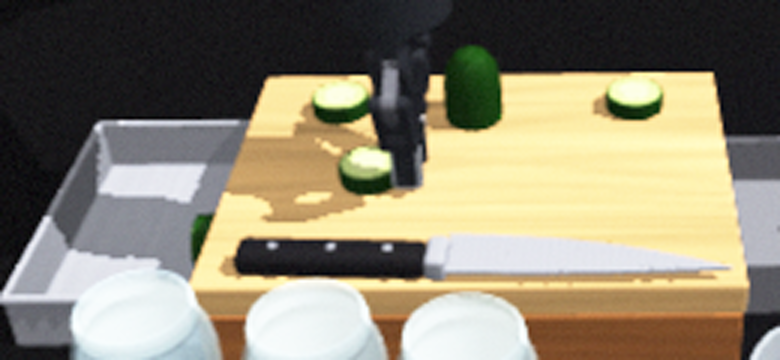

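arm_command([
  [24,[-3,14,0],0],
  [24,[-6,28,0],0],
  [24,[-9,42,0],0],
  [24,[-12,56,0],0],
  [24,[-15,70,0],0],
  [24,[-18,84,0],0],
  [24,[-21,98,0],0],
  [24,[-24,112,0],0],
])

```text
t: 10.0
eef_pos: [0.5469, -0.0986, 0.0903]
tool_rot: [-0.0, 0.999, 0.051, 0.0]
contact_force: [-0.5, -0.3, 0.2]
gripper_width: 0.281
```

arm_command([
  [24,[0,12,0],0],
  [24,[0,24,0],0],
  [24,[0,36,0],0],
  [24,[0,36,0],0],
  [24,[0,36,-30],0],
  [24,[0,36,-60],0],
  [24,[0,10,-60],0],
  [24,[0,-20,-60],0],
])

```text
t: 11.0
eef_pos: [0.5451, -0.077, 0.1508]
tool_rot: [-0.0, 0.999, 0.051, 0.001]
contact_force: [0.3, -0.4, -0.2]
gripper_width: 0.282
```

```bash
python3 - <<'E'
from h import *
goto(-.079,-.057,.15)
for n in("top","scene"): cv2.imwrite(f"pics/{n}8.png",read_camera(n))
im=cv2.imread("pics/top8.png")
a=cv2.resize(im[195:370,170:520],None,fx=1.6,fy=1.6)
im=cv2.imread("pics/scene8.png")
b=cv2.resize(im[180:300,130:410],None,fx=2,fy=2)
cv2.imwrite("pics/c8.png",np.vstack([a,b]))
E
```

```text
shift mm [-69.1 -80.1   0.7] roll -0.0003 tcp board [-0.01   -0.1371] z 0.1508 t 11.0 F [ 0.3 -0.4 -0.2] g 0.28191841818188895
```

View pics/c8.png

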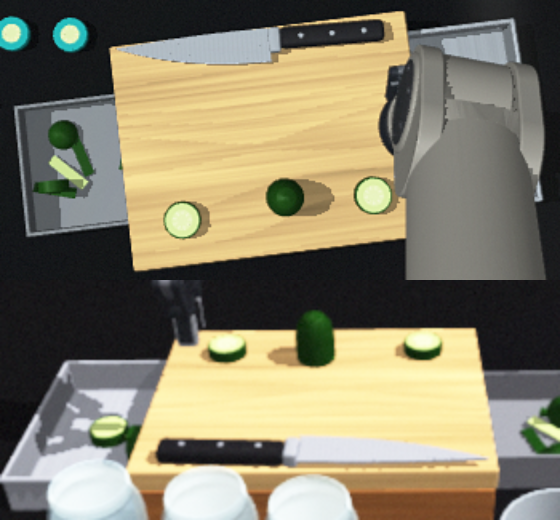

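B is in the tray too, lying next to A. Next is C, starting between C and the cucumber end and steering inwards.

arm_command([
  [24,[-23,-24,0],0],
  [24,[-46,-48,0],0],
  [24,[-69,-72,0],0],
  [24,[-69,-72,0],0],
])

```text
t: 11.6
eef_pos: [0.4672, -0.0117, 0.1501]
tool_rot: [-0.0, 0.999, 0.052, -0.001]
contact_force: [0.4, 0.5, 0.3]
gripper_width: 0.284
```

```bash
python3 - <<'E'
from h import *
goto(-.0785,-.0645,.09)
cv2.imwrite("pics/w9.png",read_camera("wrist"))
E
```

```text
shift mm [ 2.4  0.3 60.1] roll 0.0032 tcp board [-0.0808 -0.0643] z 0.1501 t 11.6 F [0.4 0.5 0.3] g 0.28407376656746447
```

View pics/w9.png

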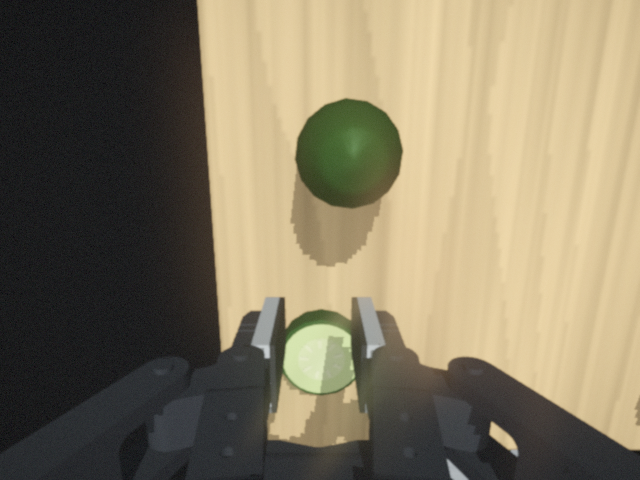

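The wrist view shows the slice centred between the fingers, with the end upright behind it. Before descending I'll check how high the wrist camera sits relative to the end.

```bash
python3 - <<'E'
from h import *
m=camera_model("wrist");c=-np.array(m["R"]).T@m["t"];print(tob(c),c[2]-.06)
print(tob(ray(m,(320,358),.084)), tob(ray(m,(349,153),.12)))
E
```

```text
[-0.07875523  0.00430552] 0.21609797277745046
[-0.07740351 -0.11236259] [-0.06757644 -0.00710804]
```

arm_command([
  [24,[2,0,25],0],
  [24,[2,0,45],0],
  [24,[2,0,56],0],
  [24,[2,0,60],0],
  [24,[2,6,60],0],
  [24,[2,14,60],0],
  [24,[3,24,60],0],
  [24,[5,34,60],0],
])

```text
t: 12.65
eef_pos: [0.4777, -0.0474, 0.0906]
tool_rot: [-0.0, 0.999, 0.051, 0.0]
contact_force: [-0.3, 0.3, 0.3]
gripper_width: 0.285
```

```bash
python3 - <<'E'
from h import *
goto(-.05,-.195,.09)
for n in("scene",): cv2.imwrite(f"pics/{n}10.png",read_camera(n))
im=cv2.imread("pics/scene10.png")
cv2.imwrite("pics/scene10c.png",cv2.resize(im[180:300,130:390],None,fx=3,fy=3,interpolation=cv2.INTER_CUBIC))
E
```

```text
shift mm [24.  94.2  0.6] roll -0.0003 tcp board [-0.074  -0.1008] z 0.0906 t 12.65 F [-0.3  0.3  0.3] g 0.28541901380365436
```

View pics/scene10c.png

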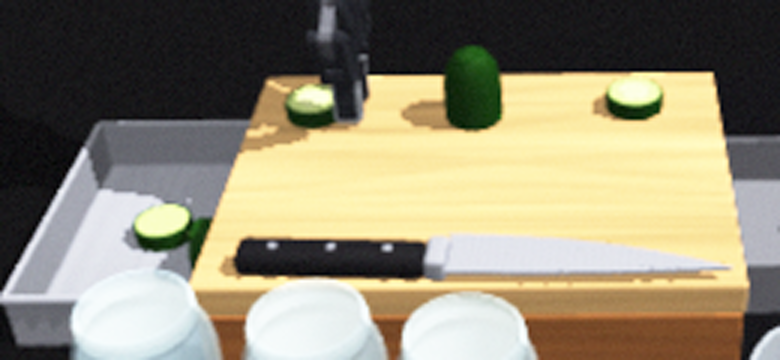

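C is in the cradle and the end hasn't moved. I'll continue over the edge.

arm_command([
  [24,[4,12,0],0],
  [24,[8,24,0],0],
  [24,[11,36,0],0],
  [24,[14,48,0],0],
  [24,[17,60,0],0],
  [24,[19,72,0],0],
  [24,[20,84,0],0],
  [24,[20,95,0],0],
])

```text
t: 13.7
eef_pos: [0.5071, -0.1397, 0.0903]
tool_rot: [0.0, 0.999, 0.051, -0.0]
contact_force: [-0.5, 0.9, -0.3]
gripper_width: 0.281
```

arm_command([
  [24,[0,0,0],0],
  [24,[0,0,-40],0],
  [24,[0,0,-80],0],
  [24,[0,-40,-80],0],
  [24,[10,-90,-80],0],
  [24,[20,-140,-80],0],
  [24,[20,-190,-80],0],
  [24,[20,-240,-80],0],
])

```text
t: 14.7
eef_pos: [0.5019, 0.104, 0.1703]
tool_rot: [-0.0, 0.999, 0.051, -0.0]
contact_force: [1.8, 0.4, -0.5]
gripper_width: 0.278
```

```bash
python3 - <<'E'
from h import *
goto(-.08,.165,.17)
for n in("top","scene"): cv2.imwrite(f"pics/{n}11.png",read_camera(n))
im=cv2.imread("pics/top11.png")
a=cv2.resize(im[195:370,170:520],None,fx=1.6,fy=1.6)
im=cv2.imread("pics/scene11.png")
b=cv2.resize(im[180:300,130:410],None,fx=2,fy=2)
cv2.imwrite("pics/c11.png",np.vstack([a,b]))
E
```

```text
shift mm [ -45.3 -117.7    0.4] roll 0.001 tcp board [-0.0346  0.0473] z 0.1703 t 14.7 F [ 1.8  0.4 -0.5] g 0.2783188208800576
```

View pics/c11.png

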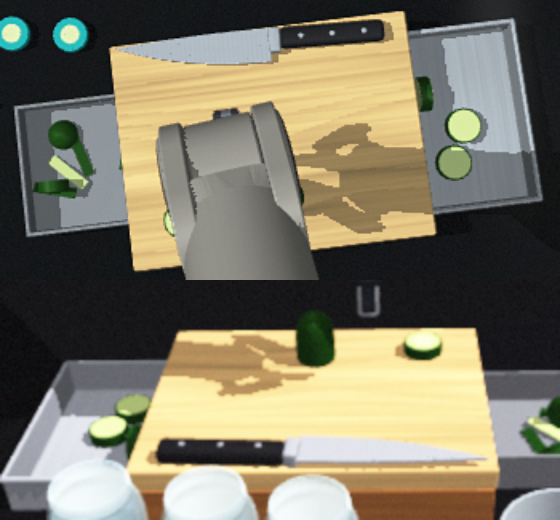

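Three slices are now in the tray. D sits behind the end, so I'll push it diagonally inwards first with the tool turned 48°, then sweep it straight.

arm_command([
  [24,[-13,-16,0],-0.14],
  [24,[-26,-32,0],-0.28],
  [24,[-39,-48,0],-0.42],
  [24,[-52,-64,0],-0.56],
  [24,[-65,-82,0],-0.7],
  [24,[-79,-98,0],-0.84],
  [24,[-79,-98,0],-0.84],
])

```text
t: 15.68
eef_pos: [0.4129, 0.1919, 0.1703]
tool_rot: [-0.0, 0.891, 0.455, -0.0]
contact_force: [0.7, -0.6, 0.3]
gripper_width: 0.282
```

```bash
python3 - <<'E'
from h import *
goto(-.1136,.145,.09)
m=camera_model("wrist");cv2.imwrite("pics/w12.png",read_camera("wrist"))
c=-np.array(m["R"]).T@m["t"];print(tob(c),c[2])
im=cv2.imread("pics/w12.png")
for c,s in blobs(im,(28,30,80),(50,200,255),800): print(c,s,tob(ray(m,c,.084)))
E
```

```text
shift mm [ 1.3 -0.3 80.3] roll 0.842 tcp board [-0.1142  0.1438] z 0.1703 t 15.675 F [ 0.7 -0.6  0.3] g 0.28227996694459256
[-0.16594806  0.1899009 ] 0.2959650817133713
[539.1 233.7] [ 500  223   83   21 1346] [-0.04849219  0.23746684]
[318.3 330.8] [ 284  292   70   77 4416] [-0.08274337  0.11570636]
```

View pics/w12.png

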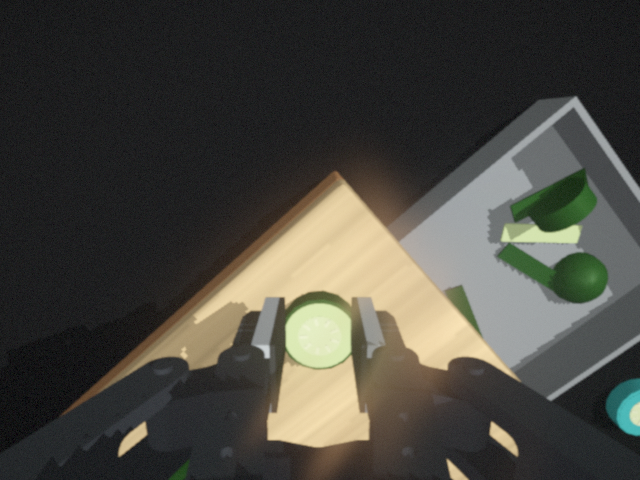

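D is centred between the fingers at (318,331). I'll go down.

arm_command([
  [24,[1,0,30],0],
  [24,[1,0,55],0],
  [24,[1,0,72],0],
  [24,[1,0,80],0],
  [24,[1,0,80],0],
])

```text
t: 16.35
eef_pos: [0.4148, 0.1915, 0.0901]
tool_rot: [0.0, 0.892, 0.453, -0.0]
contact_force: [0.2, 0.7, -0.2]
gripper_width: 0.283
```

arm_command([
  [24,[0,8,0],0],
  [24,[0,16,0],0],
  [24,[0,26,0],0],
  [24,[0,38,0],0],
  [24,[0,50,0],0],
  [24,[0,62,0],0],
  [24,[0,72,0],0],
  [24,[0,80,0],0],
])

```text
t: 17.35
eef_pos: [0.4797, 0.1446, 0.0902]
tool_rot: [0.0, 0.891, 0.454, -0.0]
contact_force: [-0.4, 0.2, -0.2]
gripper_width: 0.281
```

```bash
python3 - <<'E'
from h import *
goto(-.013,.056,.09)
for n in("scene",): cv2.imwrite(f"pics/{n}13.png",read_camera(n))
im=cv2.imread("pics/scene13.png")
cv2.imwrite("pics/scene13c.png",cv2.resize(im[180:300,130:390],None,fx=3,fy=3,interpolation=cv2.INTER_CUBIC))
E
```

```text
shift mm [ 1.1 52.1  0.2] roll 0.8399 tcp board [-0.0525  0.09  ] z 0.0902 t 17.35 F [-0.4  0.2 -0.2] g 0.28059694107492805
```

View pics/scene13c.png

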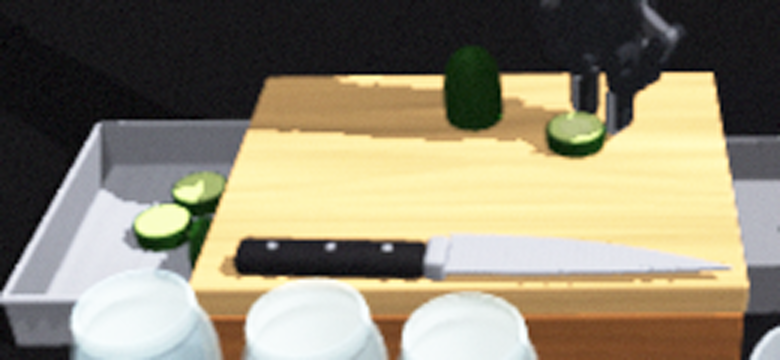

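D is moving diagonally as planned. I'll continue, then back off and lift.

arm_command([
  [24,[0,11,0],0],
  [24,[0,23,0],0],
  [24,[0,35,0],0],
  [24,[0,46,0],0],
  [24,[0,54,0],0],
  [24,[0,54,0],0],
  [24,[0,46,0],0],
  [24,[0,38,-20],0],
])

```text
t: 18.4
eef_pos: [0.5078, 0.1232, 0.1093]
tool_rot: [-0.0, 0.891, 0.454, -0.002]
contact_force: [0.1, 0.1, -0.2]
gripper_width: 0.278
```

arm_command([
  [24,[0,0,-40],0.14],
  [24,[0,0,-60],0.28],
  [24,[0,0,-60],0.42],
  [24,[0,0,-60],0.56],
  [24,[0,0,-60],0.7],
  [24,[0,0,-60],0.84],
  [24,[0,0,-60],0.84],
])

```text
t: 19.27
eef_pos: [0.509, 0.1235, 0.1701]
tool_rot: [-0.0, 0.999, 0.052, -0.0]
contact_force: [-0.1, 0.1, 0.0]
gripper_width: 0.282
```

```bash
python3 - <<'E'
from h import *
goto(.01,.085,.15)
m=camera_model("wrist");cv2.imwrite("pics/w14.png",read_camera("wrist"))
ms=camera_model("scene");im=read_camera("scene");cv2.imwrite("pics/scene14.png",im)
for c,s in blobs(im,(28,40,150),(50,200,255),50): print(c,s,tob(ray(ms,c,.084)))
E
```

```text
shift mm [ 35.6 -18.9  20.1] roll 0.0027 tcp board [-0.0255  0.066 ] z 0.1701 t 19.275 F [-0.1  0.1  0. ] g 0.2816024273653991
[303.9 232.7] [294 227  20  12 111] [0.01143151 0.03273324]
[196.1 241.7] [188 237  17  10 124] [ 0.041798   -0.19047536]
[183.7 253.1] [175 248  18  11 160] [ 0.08144852 -0.20608838]
[405.3 254.8] [394 248  23  15 131] [0.09195315 0.23409094]
```

View pics/scene14.png

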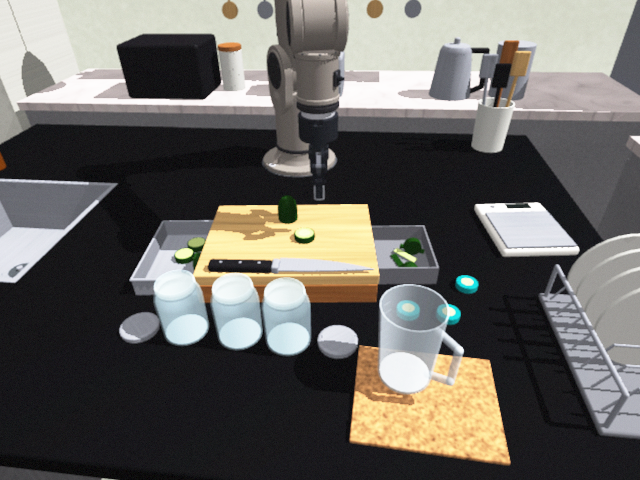

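D now stands clear of the end at board (11, 33) mm. I'll pick a free lane in the tray.

```bash
python3 - <<'E'
from h import *
m=camera_model("top")
for u in [(435,254),(460,274),(454,297)]: print(tob(ray(m,u,.02)).round(3))
E
```

```text
[ 0.034 -0.199]
[-0.011 -0.242]
[-0.055 -0.224]
```

arm_command([
  [24,[18,-10,0],0],
  [24,[37,-19,0],0],
  [24,[37,-19,0],0],
  [24,[37,-19,30],0],
  [24,[37,-19,55],0],
  [24,[37,-19,72],0],
  [24,[37,-19,80],0],
  [24,[37,-19,80],0],
])

```text
t: 20.38
eef_pos: [0.5446, 0.1452, 0.0902]
tool_rot: [0.0, 0.999, 0.051, -0.0]
contact_force: [0.8, 0.7, 0.4]
gripper_width: 0.281
```

arm_command([
  [24,[0,8,0],0],
  [24,[0,16,0],0],
  [24,[0,26,0],0],
  [24,[0,38,0],0],
  [24,[0,51,0],0],
  [24,[0,64,0],0],
  [24,[0,77,0],0],
  [24,[0,90,0],0],
])

```text
t: 21.38
eef_pos: [0.554, 0.0549, 0.0903]
tool_rot: [0.0, 0.999, 0.051, -0.0]
contact_force: [0.5, -0.1, 0.8]
gripper_width: 0.283
```

```bash
python3 - <<'E'
from h import *
goto(-.012,-.195,.09)
for n in("scene",): cv2.imwrite(f"pics/{n}15.png",read_camera(n))
im=cv2.imread("pics/scene15.png")
cv2.imwrite("pics/scene15c.png",cv2.resize(im[180:300,130:390],None,fx=3,fy=3,interpolation=cv2.INTER_CUBIC))
E
```

```text
shift mm [-24.3 188.2   0.3] roll 0.0 tcp board [ 0.0123 -0.0068] z 0.0903 t 21.375 F [ 0.5 -0.1  0.8] g 0.2826175025320402
```

View pics/scene15c.png

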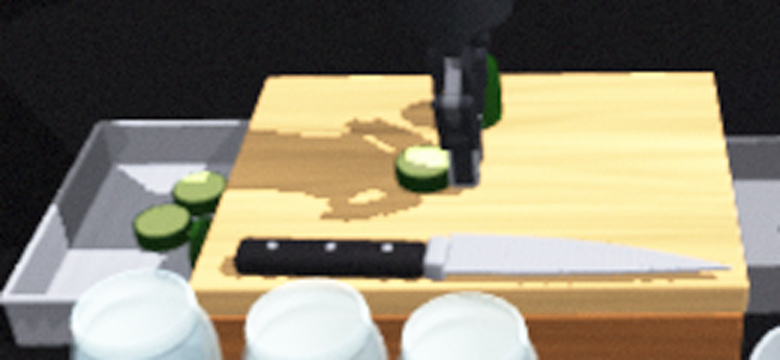

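arm_command([
  [24,[0,12,0],0],
  [24,[-3,25,0],0],
  [24,[-6,38,0],0],
  [24,[-9,51,0],0],
  [24,[-12,64,0],0],
  [24,[-15,77,0],0],
  [24,[-18,90,0],0],
  [24,[-21,103,0],0],
])

```text
t: 22.42
eef_pos: [0.5434, -0.0496, 0.0903]
tool_rot: [-0.0, 0.999, 0.051, 0.0]
contact_force: [-0.3, 0.1, 0.7]
gripper_width: 0.282
```

arm_command([
  [24,[-2,13,0],0],
  [24,[-3,26,0],0],
  [24,[-3,38,0],0],
  [24,[-3,50,0],0],
  [24,[-3,62,0],0],
  [24,[-3,74,0],0],
  [24,[-3,86,0],0],
  [24,[-3,86,0],0],
])

```text
t: 23.42
eef_pos: [0.5493, -0.136, 0.0903]
tool_rot: [0.0, 0.999, 0.05, 0.0]
contact_force: [-0.1, 0.4, -0.3]
gripper_width: 0.277
```

arm_command([
  [24,[0,0,-30],0],
  [24,[0,0,-60],0],
  [24,[0,0,-100],0],
  [24,[0,-50,-120],0],
  [24,[0,-100,-120],0],
  [24,[0,-150,-120],0],
  [24,[0,-200,-120],0],
  [24,[0,-250,-120],0],
])

```text
t: 24.42
eef_pos: [0.5232, 0.1162, 0.2104]
tool_rot: [-0.0, 0.999, 0.051, 0.0]
contact_force: [1.2, 0.9, 0.3]
gripper_width: 0.278
```

```bash
python3 - <<'E'
from h import *
goto(0,.3,.2)
for n in("top","scene"): cv2.imwrite(f"pics/{n}16.png",read_camera(n))
im=cv2.imread("pics/top16.png")
a=cv2.resize(im[195:370,170:520],None,fx=1.6,fy=1.6)
im=cv2.imread("pics/scene16.png")
b=cv2.resize(im[180:300,130:410],None,fx=2,fy=2)
cv2.imwrite("pics/c16.png",np.vstack([a,b]))
E
```

```text
shift mm [  12.4 -242.7   10.5] roll 0.001 tcp board [-0.0121  0.0573] z 0.2104 t 24.425 F [1.2 0.9 0.3] g 0.27764764447732365
```

View pics/c16.png

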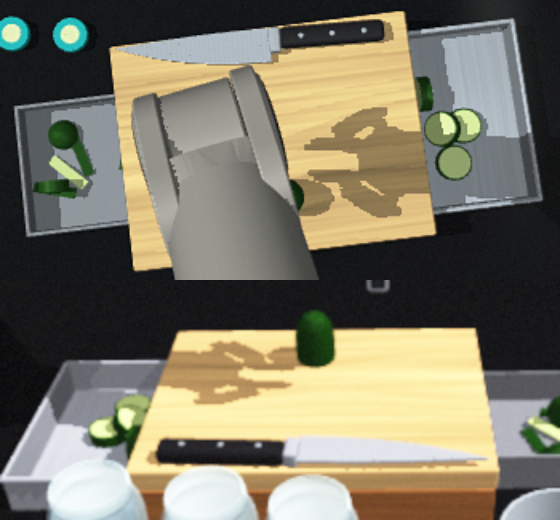

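All four slices are in the tray. I'll move the arm away for a final check.

arm_command([
  [24,[0,-45,0],0],
  [24,[0,-90,0],0],
  [24,[0,-135,0],0],
  [24,[0,-180,0],0],
  [24,[0,-225,0],0],
  [24,[0,-260,-20],0],
  [24,[0,-290,-20],0],
  [24,[0,-290,-20],0],
])

```text
t: 25.52
eef_pos: [0.4929, 0.4054, 0.2301]
tool_rot: [-0.001, 0.999, 0.053, -0.0]
contact_force: [0.1, -0.1, -0.6]
gripper_width: 0.283
```

```bash
python3 - <<'E'
from h import *
goto(0,.3,.2)
for n in("top","scene"): cv2.imwrite(f"pics/{n}17.png",read_camera(n))
im=cv2.imread("pics/top17.png");m=camera_model("top")
for c,s in blobs(im,(35,100,5),(80,255,110),60): print("green",c,tob(ray(m,c,.105)).round(4))
a0=cv2.imread("pics/top0.png")
d=(cv2.absdiff(im,a0).max(2)>60).astype(np.uint8)
d[:,:235]=0
n,l,s,c=cv2.connectedComponentsWithStats(d)
print([(c[i].round(),s[i][4]) for i in range(1,n) if s[i][4]>25])
a=cv2.resize(im[120:370,170:520],None,fx=2,fy=2)
cv2.imwrite("pics/c17.png",a)
E
```

```text
shift mm [12.7 48.3 30. ] roll 0.0048 tcp board [-0.0129  0.3482] z 0.2301 t 25.525 F [ 0.1 -0.1 -0.6] g 0.28328487397017044
green [435.6 253.2] [ 0.0307 -0.1827]
green [450.4 283.4] [-0.0278 -0.2017]
green [213.1 283.8] [0.0244 0.2329]
green [204.5 312.5] [-0.0262  0.2541]
green [347.9 318. ] [-0.0678 -0.0068]
[(array([435., 253.]), np.int32(192)), (array([369., 264.]), np.int32(231)), (array([313., 267.]), np.int32(244)), (array([457., 283.]), np.int32(711)), (array([335., 319.]), np.int32(7878))]
```

View pics/c17.png

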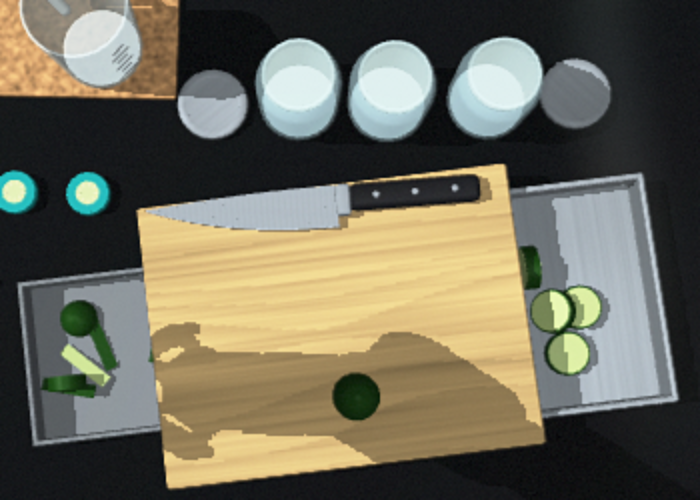

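In the final view all four slices are in the tray at about (530,267), (550,312), (582,307) and (569,353). The cucumber end is at its original pixel, and the knife, jars and lids show no change.

```bash
python3 -c "
from station import bot
print(bot.hand_in())"
```

```text
the job is handed in; nothing more can be done
None
```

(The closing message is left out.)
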